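# Square up a stretcher frame on the fence board

### The arm

A 6-joint arm with a two-finger parallel gripper is mounted at the origin on the work surface. World frame = base frame: x ahead of the robot, y to its left, z up, the work surface at z = 0. Lengths are in m, angles in rad, forces in N, time in s.
With the tool pointing down it reaches from about 0.35 to 0.85 m from the base axis. Payload 8.1 kg.
Tool frame: the origin (TCP) lies at the centre of the arm's flange, where the gripper is bolted on; the fingertips stand 186 mm ahead of it and the grasp point (between the pads) lies 167 mm ahead of it (robot.grasp_offset is the distance from the TCP to the grasp point, in m); z points along the fingers, y is the line along which they close (so a half turn about z gives the same grasp; the last joint's range is limited). The gripper opens to 93 mm and grips with 3 to 60 N. Pads are 15 mm wide; open, the fingers measure 128 mm over their backs; the gripper's body (75 mm by 188 mm) begins 65 mm behind the grasp point.
Start: joints at [-1.248, 0.13, 1.488, -0, 1.523, -0.085], TCP at [0.238, -0.551, 0.405] pointing down, gripper open.
Joint ranges: [-2.96, 2.96], [-0.89, 2.26], [0.02, 2.5], [-1.34, 4.48], [0, 2.73], [-2.66, 2.66]. Speed limits (rad/s): [2.39, 2.39, 2.79, 3.14, 3.14, 3.14].

### API

Orientations are given as a rotation vector (axis times angle).
In Python, from plant import robot gives the robot as it stands.
- The arm moves only by the tool drive_tool, never from a script. Its argument "moves" is one flat list of numbers, 7 for each row, row after row: the finger opening in mm, from 0 to 93, then the shift along the tool's x, y, z in mm, then the turn, a rotation vector about the tool's x, y, z in degrees. A call has 1 to 8 rows; each row shifts and turns the commanded pose from where the row before left it, along the tool's axes as they then stand; what a row does not reach is not made up. A row lasts 1/10 s, in which the tool goes at most 50 mm and 8.59 degrees, less where a joint would pass 70% of its speed; a pose out of reach is approached as far as the arm can. A call is refused whole if a number of a shift passes 50 or a number of a turn 8.59, either way. A call with a gripper value outside its range is refused whole. The fingers move at their own pace and stop on an object; "grip_force" is the grip in N (left out, the last holds). Time passes only in rows, so rows that do not move let the fingers close. It gives the time, the measured TCP pose, the force, the opening and the grip force at its end, in the units of the state.
- robot.read_state(): the state, without advancing time (a new reading comes with each control period).
- robot.read_camera(name): name is "scene" or "top" or "wrist"; returns a dict with "color" (480x640x3 uint8, red, green, blue), "depth" (480x640 float32, m along the optical axis (not along the pixel's ray), 0 where there is no reading), "mtx" (3x3 intrinsics, pixels), "dist_coeffs" ([k1, k2, p1, p2, k3] as OpenCV has them; the pictures are not rectified), "R" (3x3) and "t" (3): a world point X has camera coordinates R X + t. Camera axes: x right, y down, z forward; pixel columns grow to the right and rows downward; lengths in m; the calibration is good to about 2 mm. A picture is of the moment at which its call begins.
- robot.close_job(): hands the job in; it is judged then, once.
The state is a dict: "t": time; "q": joint angles; "dq": joint speeds; "joint_torque": joint torques, N m; "tool_pos": TCP position; "orientation": TCP orientation; "force": force on the tool from outside, world axes, zero at the start; "wrist_torque": the same for the moment, N m; "opening": finger opening in m; "gripper_force": force on a finger pad.
Only numpy, scipy, OpenCV 4.12 (cv2) and the standard library are available. Lean on these libraries where they do the work, as an engineer would, in place of code of your own. Each camera call takes 0.05 s, during which the arm holds its last target. There are 200 camera calls.

### The job

Push the wooden stretcher frame into the corner of the squaring board, so that it lies flat, square and flush against both fences with a long bar along the far fence. Then swing the hold-down arm on the side fence across the frame, all the way to its stop. Leave the frame flush and all the other things on the bench where they are.

Things in the scene. Friction and masses are not known exactly. Their poses are not given: they have to be found in the camera images.
- jig: squaring board fixed to the bench: grey base 15 mm thick, x -160 to 150, y -200 to 170 from the origin, which lies at bench level; x points to the far fence, y to the left, z up. Two wooden fences, 30 mm wide, tops 37 mm above the bench, meet square at the far left: the far fence runs along y from -200 to 160, inner face at x = 110; the side fence along x from -120 to 140, inner face at y = 130
- corner (a point): where the inner faces of the two fences meet, at the height of the base's top (15 mm above the bench); axes as the jig's; the free space is at negative x and negative y
- frame: pale wooden mitred stretcher frame, open in the middle, lying loose on the board: outside 150 (x) x 200 (y) x 22 mm high, bars 30 mm wide, opening 90 x 140 mm, about 0.28 kg. Origin at the centre of its outline, on its underside: flush in the corner it is 75 mm (x) and 100 mm (y) from the fences' faces, long bars along the far fence
- hold_down (a joint): angle of the swivel hold-down, a dark steel arm 20 mm wide, 72 mm long from its pivot, 39 to 47 mm above the bench (passes 2 mm over the frame), on the side fence. 0: along the fence, pointing to the jig's -x; grows anticlockwise from above; 1.571, its stop: pointing to the jig's -y, over the frame's left bar. Range -0.8 to 1.571; stays where left, about 1 N at the peg
- hold_down_pivot (a point): the hold-down's pivot, on top of the side fence at jig x = 40, y = 145, 37 mm above the bench; axes as the jig's
- hold_down_peg (a point): middle of the black upright peg near the hold-down's end, by which it is swung: 16 mm diameter, 32 mm tall from 47 to 79 mm above the bench, 58 mm from the pivot; this point is 63 mm above the bench
- paint_bottle: capped green paint bottle, 60 mm diameter, 150 mm tall; origin at the centre of its foot; stands loose beyond the far fence, not part of the job
- paint_jar: white paint jar with cap, 68 mm diameter, 85 mm tall; origin at the centre of its foot; stands loose beyond the far fence, not part of the job
- paint_cup: clear plastic cup of dried red paint with two stirring sticks stuck in it, 72 mm diameter, 108 mm to the rim, about 165 mm to the sticks' ends; origin at the centre of its foot; stands loose beyond the far fence, not part of the job
- sanding_block: cork sanding block 26 x 60 x 18 mm (x, y, z), lying loose on top of the far fence; origin at the centre of its underside; not part of the job
- hammer: hammer 240 mm long lying on the bench left of the board, handle along its own x; not part of the job
- brush: paint brush 200 mm long lying on the bench right of the board, along its own x; not part of the job
- tape_roll: roll of tape, 100 mm across, 25 mm high, lying flat on the bench right of the board; origin at the centre of its underside; not part of the job
Mind the look-alikes: they are no part of the job. What is shaped like the frame but black is not meant.

How it is judged:
By the outcome, as a careful person would: the job done as asked, in the order asked, and still so for the second after the job is handed in, with the robot touching nothing.
It also fails if it takes over 64 s, if anything falls off the work surface, if the arm or the gripper's body presses on something with over 40 N, if the wrist force passes 120 N, or if a joint passes its speed limit or range.

## Working session

There is one attempt and no reset: what is moved stays moved. The work goes in short steps, Python scripts to look and compute and a tool call to move; the robot and the scene stay as the last step left them, time stands still between calls to the robot, and variables do not carry over. Pictures are saved under pics/ and viewed, at most 10 in all, crops included, and the job is handed in when it is done.

Besides the shell and the picture viewer there is one more tool, called by a JSON object that holds its "fn" and its "kwargs". drive_tool: Moves the arm, as the interface text tells. Its arguments: {"type":"object","properties":{"moves":{"type":"array","items":{"type":"number"}},"grip_force":{"type":"number"}},"required":["moves"]}

```bash
mkdir -p pics; ls; cat > h.py <<'E'
import numpy as np, cv2
from plant import robot
def cast(c,px,z):
    p=cv2.undistortPoints(np.array(px,float).reshape(-1,1,2),c["mtx"],np.array(c["dist_coeffs"])).reshape(-1,2)
    R=np.array(c["R"]);t=np.array(c["t"]);o=-R.T@t
    d=np.c_[p,np.ones(len(p))]@R
    return o+d*((z-o[2])/d[:,2])[:,None]
E
python3 - <<'E'
from h import *
s=robot.read_state();print(s["t"],s["tool_pos"],s["orientation"])
for n in("top","scene"):
    c=robot.read_camera(n);cv2.imwrite(f"pics/{n}0.png",c["color"][:,:,::-1]);np.savez(n+"0.npz",**c)
E
```

```text
pics
0.0 [ 0.23790512 -0.55057726  0.40369161] [-3.07472632e+00 -6.35788525e-01  3.23571422e-04]
```

View pics/top0.png

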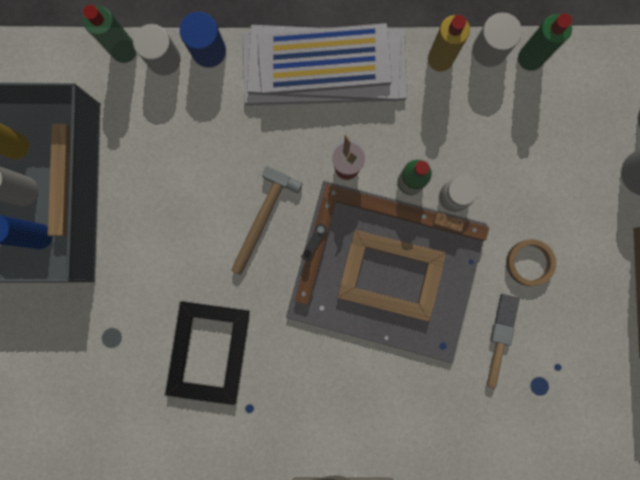

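View pics/scene0.png

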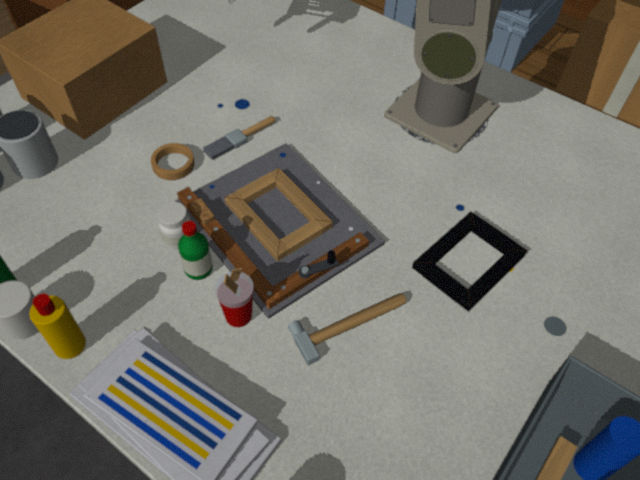

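The top view shows the pale frame on the board at about (391,275). The black look-alike is off the board at (208,353), so it isn't meant. The hold-down pivot is at about (320,230) and its peg at (308,254). I'll measure these and confirm in a crop.

```bash
cat >> h.py <<'E'
def frame_corners(img,box=(225,330,333,450),show=None):
    r0,r1,c0,c1=box
    hsv=cv2.cvtColor(img[r0:r1,c0:c1],cv2.COLOR_RGB2HSV)
    m=cv2.inRange(hsv,(8,70,70),(25,255,255))
    m=cv2.morphologyEx(m,cv2.MORPH_OPEN,np.ones((3,3)))
    return m
E
python3 - <<'E'
from h import *
c=dict(np.load("top0.npz"));im=c["color"]
hsv=cv2.cvtColor(im,cv2.COLOR_RGB2HSV)
for n,p in dict(frame=(390,308),frame2=(352,272),fence=(390,208),fence2=(312,275),board=(400,270),block=(449,222),bench=(330,400)).items(): print(n,hsv[p[1],p[0]])
o=-c["R"].T@c["t"];print("cam",o,c["mtx"][0,0])
# rough
P=lambda px,z:print(px,cast(c,px,z).round(4).tolist())
P([(326,184),(488,229)],.037); P([(320,230)],.047);P([(308,254)],.079)
P([(288,318),(452,362)],.015)
P([(360,231),(445,248),(430,320),(338,300)],.037)
cv2.imwrite("pics/crop1.png",cv2.resize(im[170:370,270:500,::-1],None,fx=3,fy=3,interpolation=cv2.INTER_CUBIC)[:600,:])
E
```

```text
frame [ 17 101 101]
frame2 [ 15 102 112]
fence [ 12 126  87]
fence2 [ 13 121  84]
board [10 10 77]
block [ 15 113 102]
bench [ 24  20 129]
cam [0.51545531 0.03064442 1.16831485] 532.3610819300536
[(326, 184), (488, 229)] [[0.7294, 0.0346, 0.037], [0.6321, -0.3094, 0.037]]
[(320, 230)] [[0.6291, 0.0472, 0.047]]
[(308, 254)] [[0.5765, 0.0713, 0.079]]
[(288, 318), (452, 362)] [[0.4423, 0.1163, 0.015], [0.3503, -0.2333, 0.015]]
[(360, 231), (445, 248), (430, 320), (338, 300)] [[0.628, -0.038, 0.037], [0.5917, -0.218, 0.037], [0.4401, -0.184, 0.037], [0.4815, 0.0092, 0.037]]
```

View pics/crop1.png

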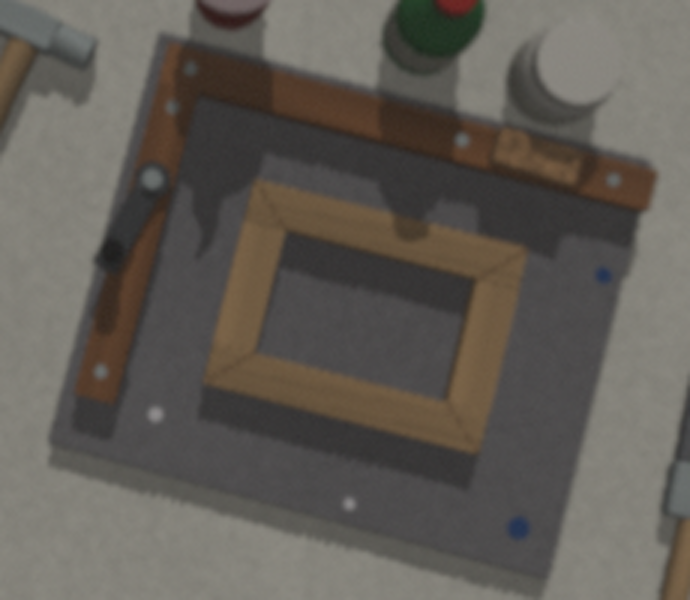

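The crop confirms the mitred pale frame. The hold-down is swung slightly outward, with its peg at crop (112,250). Next I'll fit the edges.

```bash
cat >> h.py <<'E'
def wood(im):
    b=cv2.resize(im,None,fx=3,fy=3,interpolation=cv2.INTER_CUBIC)
    hsv=cv2.cvtColor(b,cv2.COLOR_RGB2HSV)
    m=cv2.inRange(hsv,(6,62,35),(26,255,255))
    return cv2.morphologyEx(m,cv2.MORPH_OPEN,np.ones((5,5)))
def w3(c,pts,z): return cast(c,(np.array(pts,float)-1)/3,z)[:,:2]
def line(c,m,p,q,side,z):
    """edge along p->q (3x px): for stations, scan across (+-15px) for mask transition; returns world pts"""
    p=np.array(p,float);q=np.array(q,float);u=(q-p)/np.linalg.norm(q-p);n=np.array([-u[1],u[0]])*side
    out=[]
    for s in np.linspace(.08,.92,40):
        o=p+(q-p)*s
        v=[m[int(round((o+n*k)[1])),int(round((o+n*k)[0]))]>0 for k in range(-14,15)]
        for i in range(28):
            if v[i] and not v[i+1]: out.append(o+n*(i-13.5));break
    W=w3(c,out,z);f=cv2.fitLine(W.astype(np.float32),cv2.DIST_HUBER,0,.001,.001).ravel()
    return f[2:],f[:2],len(out)
E
python3 - <<'E'
from h import *
c=dict(np.load("top0.npz"));m=wood(c["color"])
O=np.array([810,510])
L=lambda a,b,s:line(c,m,O+a,O+b,s,.037)
# side=+1: n=(-uy,ux)
e={"far_in":L((205,98),(485,165),1),"far_in2":L((205,98),(640,207),1),"side_in":L((185,150),(118,400),-1),"side_out":L((150,100),(78,390),1),
"f_far":L((260,182),(525,250),-1),"f_near":L((208,385),(478,452),1),"f_left":L((258,185),(208,383),1),"f_right":L((525,252),(480,450),-1)}
for k,(p,d,n) in e.items():
    a=np.degrees(np.arctan2(d[1],d[0]));print(k,p.round(4),round(((a+45)%90)-45,2),n)
def ix(a,b):
    t=np.linalg.solve(np.c_[a[1],-b[1]],b[0]-a[0]);return a[0]+a[1]*t[0]
print("corner",ix(e["far_in"],e["side_in"]))
C=[ix(e[a],e[b]) for a,b in(("f_far","f_left"),("f_far","f_right"),("f_near","f_right"),("f_near","f_left"))]
print(np.round(C,4),[np.linalg.norm(C[i]-C[i-1]).round(4) for i in range(4)],np.mean(C,0))
print("base",cast(c,[(270+48/3,170+440/3),(270+545/3,170+582/3)],.015),"pivot",cast(c,[(270+152/3,170+179/3)],.049),"peg",cast(c,[(270+112/3,170+250/3)],.079))
E
```

```text
far_in [ 0.6628 -0.095 ] -15.12 40
far_in2 [ 0.6469 -0.1543] -15.16 40
side_in [0.5549 0.0503] -15.0 38
side_out [0.5946 0.0713] -15.06 26
f_far [ 0.6073 -0.1244] -14.19 40
f_near [ 0.4611 -0.0873] -14.52 40
f_left [ 0.5532 -0.0051] -14.3 40
f_right [ 0.5079 -0.2007] -14.39 40
corner [0.6921556  0.01356519]
[[ 0.6324 -0.0253]
 [ 0.5831 -0.22  ]
 [ 0.4365 -0.1823]
 [ 0.4868  0.0118]] [np.float32(0.1502), np.float32(0.2008), np.float32(0.1514), np.float32(0.2006)] [ 0.53469545 -0.1039326 ]
base [[ 0.44513834  0.1205999   0.015     ]
 [ 0.34613634 -0.23245971  0.015     ]] pivot [[0.62965016 0.0457997  0.049     ]] peg [[0.57784919 0.07267314 0.079     ]]
```

Frame, jig and pivot all match the given sizes:

- Jig yaw is -15.1° and the corner is at (0.692, 0.0136).
- The frame centre is at jig (-11, -24) mm with target (35, 30).
- The frame is rotated about 0.8° relative to the jig.

I'll turn the tool to the jig axes, so that tool x is jig x and tool y is jig -y. Then I'll insert the open fingers into the opening.

{"fn": "drive_tool", "kwargs": {"moves": [80,0,0,0,0,0,7.7,80,0,0,0,0,0,7.7,80,0,0,0,0,0,7.7,80,0,0,0,0,0,7.7,80,0,0,0,0,0,7.7,80,14,-42,0,0,0,0,80,14,-42,0,0,0,0,80,14,-42,0,0,0,0]}}

```text
t: 0.9
tool_pos: [0.3117, -0.4389, 0.404]
orientation: [-3.113, 0.415, 0.001]
force: [0.1, -0.0, 0.5]
opening: 0.0804
gripper_force: 0.0
```

{"fn": "drive_tool", "kwargs": {"moves": [80,14,-42,0,0,0,0,80,14,-42,0,0,0,0,80,14,-42,0,0,0,0,80,14,-42,0,0,0,0,80,14,-42,0,0,0,0,80,14,-42,0,0,0,0,80,14,-42,0,0,0,0,80,14,-42,0,0,0,0]}}

```text
t: 1.7
tool_pos: [0.5078, -0.1433, 0.4044]
orientation: [-3.114, 0.414, 0.001]
force: [2.1, 0.0, 0.7]
opening: 0.0802
gripper_force: 0.0
```

```bash
cat >> h.py <<'E'
J0=np.array([.552,-.0833]);A=np.radians(-15.1);EX=np.array([np.cos(A),np.sin(A)]);EY=np.array([-np.sin(A),np.cos(A)])
def jig(p): d=np.asarray(p)[...,:2]-J0; return np.stack([d@EX,d@EY],-1)*1000
def st():
    from scipy.spatial.transform import Rotation as Ro
    s=robot.read_state();R=Ro.from_rotvec(s["orientation"]).as_matrix()
    print("t",round(s["t"],2),"jig",jig(s["tool_pos"]).round(1),"tipz",round((s["tool_pos"][2]-.186)*1000,1),"xdir",np.degrees(np.arctan2(R[1,0],R[0,0])).round(2),"zax",R[:,2].round(3),"F",np.round([s["force"][:2]@EX,s["force"][:2]@EY,s["force"][2]],1),"open",round(s["opening"]*1000,1))
E
python3 -c "
from h import *
st()"
```

```text
t 1.7 jig [-27.  -69.4] tipz 218.4 xdir -15.14 zax [-0.  0. -1.] F [2.  0.6 0.7] open 80.2
```

{"fn": "drive_tool", "kwargs": {"moves": [80,16,-45,0,0,0,0,80,0,0,0,0,0,0,80,0,0,45,0,0,0,80,0,0,45,0,0,0,80,0,0,40,0,0,0,80,0,0,0,0,0,0,80,0,0,0,0,0,0]}}

```text
t: 2.4
tool_pos: [0.5341, -0.1061, 0.2748]
orientation: [-3.114, 0.414, 0.003]
force: [0.2, -1.5, 0.5]
opening: 0.08
gripper_force: 0.0
```

```bash
python3 -c "
from h import *
st()
c=robot.read_camera('scene');cv2.imwrite('pics/s2.png',cv2.resize(c['color'][130:330,150:400,::-1],None,fx=3,fy=3))"
```

```text
t 2.4 jig [-11.4 -26.7] tipz 88.8 xdir -15.16 zax [-0.002  0.    -1.   ] F [ 0.6 -1.4  0.5] open 80.0
```

View pics/s2.png

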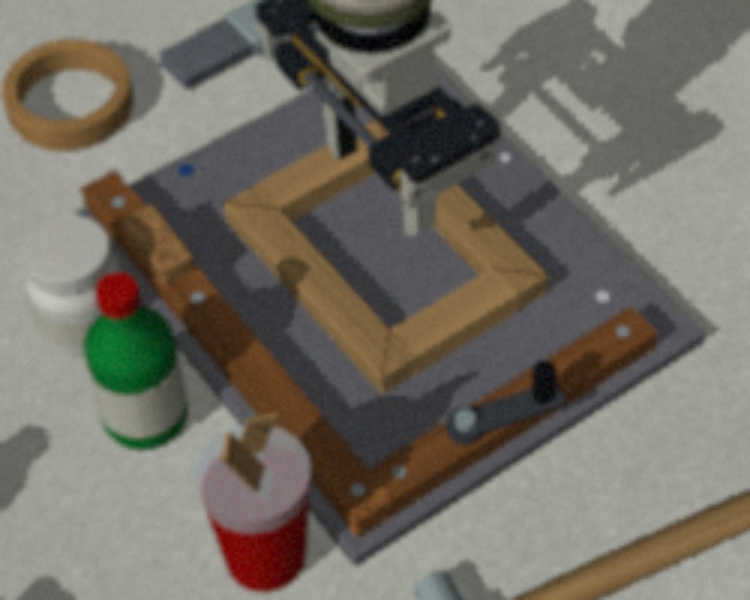

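The open fingers (crop (340,130) and (410,205)) hang above the frame's opening, clear of the bars. I'll lower them into it and start pushing in +x.

{"fn": "drive_tool", "kwargs": {"moves": [80,0,-2,30,0,0,0,80,0,0,25,0,0,0,80,0,0,10,0,0,0,80,0,0,0,0,0,0,80,15,0,0,0,0,0,80,12,0,0,0,0,0,80,0,0,0,0,0,0], "grip_force": 60}}

```text
t: 3.15
tool_pos: [0.5633, -0.1116, 0.213]
orientation: [3.113, -0.414, 0.008]
force: [-0.7, -0.0, 0.2]
opening: 0.0801
gripper_force: 0.0
```

{"fn": "drive_tool", "kwargs": {"moves": [80,5,0,0,0,0,0,80,5,0,0,0,0,0,80,5,0,0,0,0,0,80,5,0,0,0,0,0,80,5,0,0,0,0,0,80,5,0,0,0,0,0,80,5,0,0,0,0,0,80,5,0,0,0,0,0]}}

```text
t: 3.95
tool_pos: [0.6, -0.1214, 0.2096]
orientation: [-3.114, 0.414, 0.0]
force: [-2.7, 0.3, 2.2]
opening: 0.0803
gripper_force: 1.4
```

```bash
python3 -c "
from h import *
st()"
```

```text
t 3.95 jig [ 56.3 -24.3] tipz 23.6 xdir -15.13 zax [-0.  0. -1.] F [-2.7 -0.5  2.2] open 80.3
```

{"fn": "drive_tool", "kwargs": {"moves": [80,4,0,0,0,0,0,80,3,0,0,0,0,0,80,2,0,0,0,0,0,80,2,0,0,0,0,0,80,0,0,0,0,0,0]}}

```text
t: 4.45
tool_pos: [0.6105, -0.1243, 0.2097]
orientation: [3.114, -0.414, 0.001]
force: [0.7, -0.5, 0.6]
opening: 0.0799
gripper_force: 0.0
```

{"fn": "drive_tool", "kwargs": {"moves": [80,1,0,0,0,0,0,80,1,0,0,0,0,0,80,1,0,0,0,0,0]}}

```text
t: 4.75
tool_pos: [0.6132, -0.125, 0.2097]
orientation: [-3.114, 0.414, 0.0]
force: [-3.0, 0.8, 0.9]
opening: 0.0798
gripper_force: 1.0
```

```bash
python3 -c "
from h import *
st()"
```

```text
t 4.75 jig [ 69.9 -24.3] tipz 23.7 xdir -15.14 zax [-0.  0. -1.] F [-3.1 -0.   0.9] open 79.8
```

{"fn": "drive_tool", "kwargs": {"moves": [80,-20,0,0,0,0,0,80,-17,0,0,0,0,0,80,0,-8,0,0,0,0,80,0,-5,0,0,0,0,80,0,-5,0,0,0,0,80,0,-5,0,0,0,0,80,0,-5,0,0,0,0,80,0,-5,0,0,0,0]}}

```text
t: 5.55
tool_pos: [0.5867, -0.0834, 0.2102]
orientation: [3.114, -0.414, 0.002]
force: [-0.7, -3.1, 3.0]
opening: 0.0797
gripper_force: 1.8
```

{"fn": "drive_tool", "kwargs": {"moves": [80,0,-5,0,0,0,0,80,0,-5,0,0,0,0,80,0,-5,0,0,0,0,80,0,-5,0,0,0,0,80,0,-4,0,0,0,0,80,0,-3,0,0,0,0,80,0,-2,0,0,0,0,80,0,0,0,0,0,0]}}

```text
t: 6.35
tool_pos: [0.5936, -0.0551, 0.2096]
orientation: [-3.114, 0.413, 0.0]
force: [-0.0, -0.6, 1.2]
opening: 0.08
gripper_force: 0.4
```

```bash
python3 -c "
from h import *
st()"
```

```text
t 6.35 jig [32.8 38.1] tipz 23.6 xdir -15.12 zax [-0.  0. -1.] F [ 0.1 -0.6  1.2] open 80.0
```

Continuing gently in +y until contact.

{"fn": "drive_tool", "kwargs": {"moves": [80,0,-2,0,0,0,0,80,0,-1,0,0,0,0,80,0,-1,0,0,0,0,80,0,-1,0,0,0,0]}}

```text
t: 6.75
tool_pos: [0.5948, -0.0506, 0.2095]
orientation: [-3.114, 0.414, 0.001]
force: [-0.8, -2.1, 0.6]
opening: 0.0798
gripper_force: 1.1
```

{"fn": "drive_tool", "kwargs": {"moves": [80,0,-1,0,0,0,0,80,0,-1,0,0,0,0]}}

```text
t: 6.95
tool_pos: [0.5954, -0.0486, 0.2095]
orientation: [-3.114, 0.414, 0.001]
force: [-0.4, -1.8, 0.1]
opening: 0.0799
gripper_force: 0.9
```

{"fn": "drive_tool", "kwargs": {"moves": [80,0,-1,0,0,0,0,80,0,0,0,0,0,0]}}

```text
t: 7.15
tool_pos: [0.5957, -0.0475, 0.2096]
orientation: [-3.114, 0.413, 0.0]
force: [-0.2, -1.3, 0.0]
opening: 0.0799
gripper_force: 0.4
```

{"fn": "drive_tool", "kwargs": {"moves": [80,0,-1,0,0,0,0,80,0,-1,0,0,0,0]}}

```text
t: 7.35
tool_pos: [0.5961, -0.0463, 0.2096]
orientation: [3.113, -0.413, -0.001]
force: [-2.3, -7.2, 0.3]
opening: 0.0797
gripper_force: 4.4
```

{"fn": "drive_tool", "kwargs": {"moves": [80,0,-1,0,0,0,0,80,0,-1,0,0,0,0]}}

```text
t: 7.55
tool_pos: [0.5963, -0.0457, 0.2097]
orientation: [3.11, -0.414, -0.002]
force: [-6.2, -15.2, 3.3]
opening: 0.0796
gripper_force: 8.6
```

```bash
python3 -c "
from h import *
st()"
```

```text
t 7.55 jig [33.  47.8] tipz 23.7 xdir -15.15 zax [-0.002 -0.004 -1.   ] F [ -2.  -16.3   3.3] open 79.6
```

It's against the side fence at about 16 N. I'll ease off and push +x to the far fence.

{"fn": "drive_tool", "kwargs": {"moves": [80,0,6,0,0,0,0,80,0,5,0,0,0,0,80,15,0,0,0,0,0,80,15,0,0,0,0,0,80,5,0,0,0,0,0,80,2,0,0,0,0,0,80,1,0,0,0,0,0]}}

```text
t: 8.25
tool_pos: [0.63, -0.0642, 0.2093]
orientation: [-3.114, 0.413, 0.003]
force: [-4.0, 0.1, 2.5]
opening: 0.0797
gripper_force: 1.9
```

{"fn": "drive_tool", "kwargs": {"moves": [80,1,0,0,0,0,0,80,1,0,0,0,0,0]}}

```text
t: 8.45
tool_pos: [0.6322, -0.0648, 0.2094]
orientation: [-3.114, 0.414, 0.001]
force: [-1.7, 0.1, -1.4]
opening: 0.0801
gripper_force: 0.6
```

{"fn": "drive_tool", "kwargs": {"moves": [80,1,0,0,0,0,0,80,0,0,0,0,0,0]}}

```text
t: 8.65
tool_pos: [0.6331, -0.0651, 0.2094]
orientation: [-3.114, 0.413, 0.002]
force: [-4.2, 1.2, 1.5]
opening: 0.0799
gripper_force: 2.4
```

{"fn": "drive_tool", "kwargs": {"moves": [80,1,0,0,0,0,0,80,1,0,0,0,0,0]}}

```text
t: 8.85
tool_pos: [0.634, -0.0653, 0.2094]
orientation: [-3.114, 0.413, 0.009]
force: [-17.8, 3.3, 12.7]
opening: 0.0802
gripper_force: 9.2
```

{"fn": "drive_tool", "kwargs": {"moves": [80,1,0,0,0,0,0,80,1,0,0,0,0,0]}}

```text
t: 9.05
tool_pos: [0.6348, -0.0655, 0.2094]
orientation: [-3.114, 0.412, 0.015]
force: [-28.0, 5.2, 22.1]
opening: 0.0798
gripper_force: 14.6
```

```bash
python3 -c "
from h import *
st()"
```

```text
t 9.05 jig [75.3 38.8] tipz 23.4 xdir -15.09 zax [-0.01   0.002 -1.   ] F [-28.4  -2.3  22.1] open 79.8
```

Far fence reached at 28 N. One more y push at the centre, then a light x push.

{"fn": "drive_tool", "kwargs": {"moves": [80,-10,0,0,0,0,0,80,-15,0,0,0,0,0,80,-15,0,0,0,0,0,80,0,-5,0,0,0,0,80,0,-2,0,0,0,0,80,0,-1,0,0,0,0,80,0,-1,0,0,0,0]}}

```text
t: 9.75
tool_pos: [0.6017, -0.0479, 0.2103]
orientation: [3.113, -0.413, 0.001]
force: [-4.6, -7.7, 5.9]
opening: 0.0798
gripper_force: 4.3
```

{"fn": "drive_tool", "kwargs": {"moves": [80,0,-1,0,0,0,0,80,0,-1,0,0,0,0]}}

```text
t: 9.95
tool_pos: [0.6019, -0.0472, 0.2104]
orientation: [3.11, -0.414, -0.0]
force: [-6.7, -13.7, 7.8]
opening: 0.0799
gripper_force: 8.3
```

```bash
python3 -c "
from h import *
st()"
```

```text
t 9.95 jig [38.8 47.9] tipz 24.4 xdir -15.15 zax [-0.001 -0.004 -1.   ] F [ -2.9 -15.    7.8] open 79.9
```

{"fn": "drive_tool", "kwargs": {"moves": [80,0,6,0,0,0,0,80,0,5,0,0,0,0,80,15,0,0,0,0,0,80,15,0,0,0,0,0,80,3,0,0,0,0,0,80,2,0,0,0,0,0,80,1,0,0,0,0,0]}}

```text
t: 10.65
tool_pos: [0.6331, -0.0651, 0.2094]
orientation: [-3.114, 0.413, 0.002]
force: [-3.7, 0.8, 1.9]
opening: 0.08
gripper_force: 1.8
```

{"fn": "drive_tool", "kwargs": {"moves": [80,1,0,0,0,0,0,80,0,0,0,0,0,0]}}

```text
t: 10.85
tool_pos: [0.6334, -0.0651, 0.2094]
orientation: [-3.114, 0.413, 0.005]
force: [-5.7, 0.0, 3.8]
opening: 0.0801
gripper_force: 3.0
```

```bash
python3 -c "
from h import *
st()"
```

```text
t 10.85 jig [73.9 38.8] tipz 23.4 xdir -15.1 zax [-0.003  0.001 -1.   ] F [-5.5 -1.5  3.8] open 80.1
```

{"fn": "drive_tool", "kwargs": {"moves": [80,1,0,0,0,0,0,80,1,0,0,0,0,0,80,0,0,0,0,0,0,80,-10,0,0,0,0,0,80,-20,8,0,0,0,0,80,0,0,0,0,0,0,80,0,0,-40,0,0,0,80,0,0,-50,0,0,0]}}

```text
t: 11.65
tool_pos: [0.604, -0.0655, 0.2975]
orientation: [-3.114, 0.414, 0.01]
force: [0.9, -1.0, 0.9]
opening: 0.0798
gripper_force: 0.0
```

{"fn": "drive_tool", "kwargs": {"moves": [80,0,0,-45,0,0,0,80,-35,35,0,0,0,0,80,-35,35,0,0,0,0,80,-35,35,0,0,0,0,80,-35,35,0,0,0,0,80,-5,40,0,0,0,0,80,0,40,0,0,0,0,50,0,0,0,0,0,0]}}

```text
t: 12.45
tool_pos: [0.4067, -0.2438, 0.3456]
orientation: [3.111, -0.42, 0.002]
force: [-0.1, -0.3, 0.0]
opening: 0.0758
gripper_force: 0.0
```

```bash
python3 -c "
from h import *
st()
c=robot.read_camera('top');np.savez('top1.npz',**c);cv2.imwrite('pics/t1.png',cv2.resize(c['color'][150:350,260:510,::-1],None,fx=3,fy=3,interpolation=cv2.INTER_CUBIC))"
```

```text
t 12.45 jig [ -98.4 -192.9] tipz 159.6 xdir -15.39 zax [ 0.001 -0.003 -1.   ] F [-0.  -0.3  0. ] open 75.8
```

View pics/t1.png

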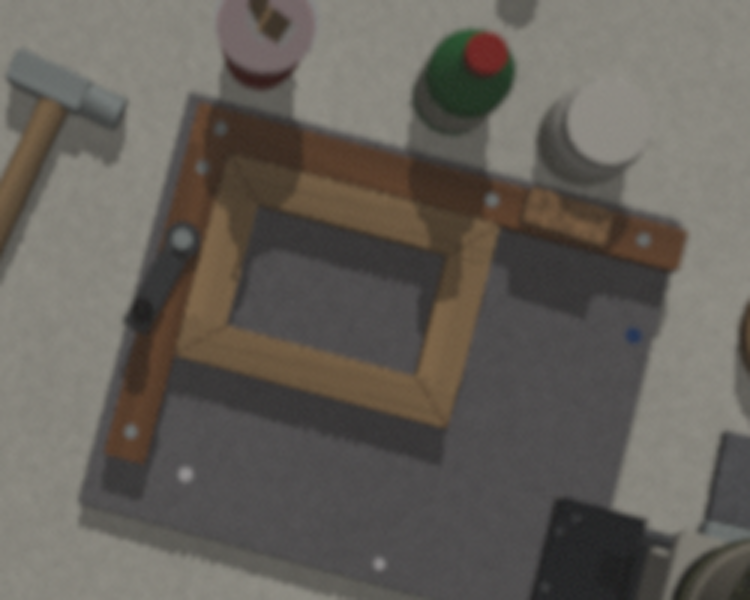

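The frame sits flush: its top-left corner is at crop (235,160) in the fences' angle. The peg is at crop (143,308), unchanged, at jig (-16,157). I'll go and grasp the peg.

{"fn": "drive_tool", "kwargs": {"moves": [50,10,-44,0,0,0,0,50,10,-44,0,0,0,0,50,10,-44,0,0,0,0,50,10,-44,0,0,0,0,50,10,-44,0,0,0,0,50,10,-44,0,0,0,0,50,10,-43,0,0,0,0,50,12,-43,0,0,0,0]}}

```text
t: 13.3
tool_pos: [0.5789, 0.0797, 0.3448]
orientation: [-3.114, 0.411, -0.0]
force: [0.6, -1.0, 0.4]
opening: 0.0498
gripper_force: 0.0
```

{"fn": "drive_tool", "kwargs": {"moves": [50,0,0,0,0,0,0,50,0,0,0,0,0,0]}}

```text
t: 13.5
tool_pos: [0.5785, 0.0784, 0.3442]
orientation: [3.115, -0.408, -0.002]
force: [-0.4, -0.1, -0.7]
opening: 0.05
gripper_force: 0.0
```

```bash
python3 -c "
from h import *
st()"
```

```text
t 13.5 jig [-16.6 163. ] tipz 158.2 xdir -14.94 zax [-0.001  0.    -1.   ] F [-0.4 -0.2 -0.7] open 50.0
```

{"fn": "drive_tool", "kwargs": {"moves": [50,0,6,40,0,0,0,50,0,0,40,0,0,0,50,0,0,20,0,0,0,50,0,0,5,0,0,0,50,0,0,0,0,0,0], "grip_force": 8}}

```text
t: 14.0
tool_pos: [0.5764, 0.0698, 0.2394]
orientation: [3.114, -0.415, -0.002]
force: [0.4, 0.4, 0.1]
opening: 0.0499
gripper_force: 0.0
```

{"fn": "drive_tool", "kwargs": {"moves": [5,0,0,0,0,0,0,5,0,0,0,0,0,0,5,0,0,0,0,0,0,5,0,0,0,0,0,0,5,0,0,0,0,0,0,5,0,0,0,0,0,0]}}

```text
t: 14.6
tool_pos: [0.577, 0.0705, 0.2403]
orientation: [-3.114, 0.413, -0.001]
force: [-0.6, 0.9, 3.8]
opening: 0.0156
gripper_force: 8.0
```

```bash
python3 -c "
from h import *
st()
t=np.linspace(-.21,1.571,15);p=np.c_[-58*np.cos(t),-58*np.sin(t)];print(np.diff(p,axis=0).round(1).tolist())"
```

```text
t 14.6 jig [-15.9 155. ] tipz 54.3 xdir -15.13 zax [ 0.001  0.    -1.   ] F [-0.8  0.7  3.8] open 15.6
[[-1.1, -7.3], [-0.1, -7.4], [0.8, -7.3], [1.7, -7.2], [2.6, -6.9], [3.5, -6.5], [4.3, -6.0], [5.0, -5.4], [5.6, -4.7], [6.2, -4.0], [6.7, -3.2], [7.0, -2.3], [7.2, -1.4], [7.4, -0.5]]
```

Peg gripped (15.6 mm). Following the arc now.

{"fn": "drive_tool", "kwargs": {"moves": [5,-1,5.5,0,0,0,0,5,0,7.4,0,0,0,0,5,0.8,7.3,0,0,0,0,5,1.7,7.2,0,0,0,0,5,2.6,6.9,0,0,0,0,5,3.5,6.5,0,0,0,0,5,4.3,6,0,0,0,0]}}

```text
t: 15.3
tool_pos: [0.5763, 0.0212, 0.2398]
orientation: [-3.114, 0.414, -0.0]
force: [-0.8, 3.2, 4.6]
opening: 0.0156
gripper_force: 8.0
```

{"fn": "drive_tool", "kwargs": {"moves": [5,5,5.4,0,0,0,0,5,5.6,4.7,0,0,0,0,5,6.2,4,0,0,0,0,5,6.7,3.2,0,0,0,0]}}

```text
t: 15.7
tool_pos: [0.5948, -0.0011, 0.2396]
orientation: [-3.114, 0.414, 0.0]
force: [1.6, 6.8, 3.1]
opening: 0.0156
gripper_force: 8.0
```

```bash
python3 -c "
from h import *
st()"
```

```text
t 15.7 jig [19.9 90.5] tipz 53.6 xdir -15.13 zax [-0.  0. -1.] F [-0.3  7.   3.1] open 15.6
```

{"fn": "drive_tool", "kwargs": {"moves": [5,7,1.8,0,0,0,0,5,7.2,1.4,0,0,0,0,5,6.5,0.3,0,0,0,0,5,1,0,0,0,0,0]}}

```text
t: 16.1
tool_pos: [0.614, -0.0089, 0.2388]
orientation: [-3.112, 0.413, 0.007]
force: [-8.2, 10.5, 6.9]
opening: 0.0158
gripper_force: 8.0
```

{"fn": "drive_tool", "kwargs": {"moves": [5,1,0,0,0,0,0,5,1,0,0,0,0,0]}}

```text
t: 16.3
tool_pos: [0.6154, -0.0093, 0.2387]
orientation: [-3.113, 0.412, 0.008]
force: [-7.7, 9.6, 7.3]
opening: 0.0157
gripper_force: 8.0
```

```bash
python3 -c "
from h import *
st()"
```

```text
t 16.3 jig [41.9 88. ] tipz 52.7 xdir -15.1 zax [-0.005  0.002 -1.   ] F [-9.9  7.3  7.3] open 15.7
```

It's at the stop: the peg slips in the pads at a constant 10 N. I'll release, lift and check.

{"fn": "drive_tool", "kwargs": {"moves": [40,0,0,0,0,0,0,40,0,0,0,0,0,0,40,0,0,0,0,0,0,40,0,0,0,0,0,0,40,0,0,-15,0,0,0,40,0,0,-40,0,0,0,40,0,0,-45,0,0,0]}}

```text
t: 17.0
tool_pos: [0.6155, -0.0105, 0.3401]
orientation: [3.114, -0.414, -0.005]
force: [1.2, -0.4, 0.3]
opening: 0.0397
gripper_force: 0.0
```

{"fn": "drive_tool", "kwargs": {"moves": [40,-35,35,0,0,0,0,40,-35,35,0,0,0,0,40,-35,35,0,0,0,0,40,-35,45,0,0,0,0,40,0,45,0,0,0,0,40,0,45,0,0,0,0,40,0,45,0,0,0,0,40,0,0,0,0,0,0]}}

```text
t: 17.8
tool_pos: [0.4107, -0.249, 0.3415]
orientation: [3.11, -0.421, 0.003]
force: [0.9, -0.4, 1.0]
opening: 0.0399
gripper_force: 0.0
```

```bash
python3 - <<'E'
from h import *
st()
c=robot.read_camera('top');np.savez('top2.npz',**c);cv2.imwrite('pics/t2.png',cv2.resize(c['color'][150:350,260:510,::-1],None,fx=3,fy=3,interpolation=cv2.INTER_CUBIC))
m=wood(c["color"]);O=np.array([780,450])
for k,a,b,s in(("near",(180,357),(445,425),1),("right",(495,240),(447,422),-1)):
    p,d,n=line(c,m,O+a,O+b,s,.037);a=np.degrees(np.arctan2(d[1],d[0]));print(k,jig(p).round(1),round((a+45)%90-45,2),n)
hsv=cv2.cvtColor(c["color"],cv2.COLOR_RGB2HSV)
E
```

```text
t 17.8 jig [ -93.2 -196.8] tipz 155.5 xdir -15.43 zax [ 0.001 -0.003 -1.   ] F [ 1.  -0.2  1. ] open 39.9
near [-38.8  29.1] -15.17 40
right [ 46.1 -69.7] -15.06 40
```

View pics/t2.png

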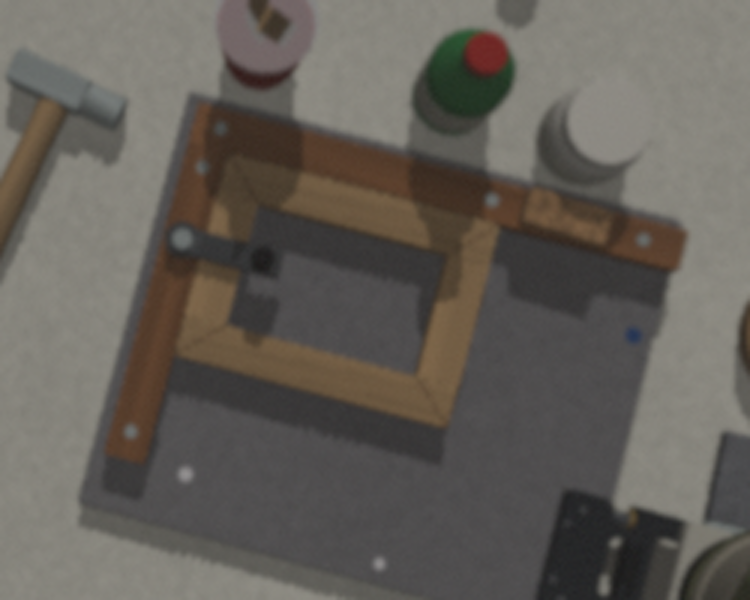

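The frame is still flush: edges at -38.8 and -69.7 against the nominal -40 and -70, with angles matching the jig. The arm now lies across the left bar, with the peg at crop (262,260). I'll check its angle.

```bash
python3 - <<'E'
from h import *
c=dict(np.load("top2.npz"));im=c["color"]
b=im[225:250,335:362].max(2);ys,xs=np.where(b<42);print(b.min(),len(xs))
pk=(335+xs.mean(),225+ys.mean());g=cast(c,[pk],.079);print(pk,jig(g),"by eye",jig(cast(c,[(260+262/3,150+260/3)],.079)),"pivot",jig(cast(c,[(260+181.5/3,150+239/3)],.049)))
E
```

```text
28 50
(np.float64(346.98), np.float64(236.38)) [[39.18675485 87.88791288]] by eye [[38.80474064 87.03533642]] pivot [[ 41.24635884 145.21045225]]
```

The angle is within about 2° of the stop. A quick closed-finger push on the peg will make sure.

{"fn": "drive_tool", "kwargs": {"moves": [0,15,-41,0,0,0,0,0,15,-41,0,0,0,0,0,15,-41,0,0,0,0,0,15,-41,0,0,0,0,0,15,-41,0,0,0,0,0,15,-41,0,0,0,0,0,15,-38,0,0,0,0,0,0,0,0,0,0,0]}}

```text
t: 18.65
tool_pos: [0.5894, 0.0075, 0.3403]
orientation: [-3.113, 0.405, -0.001]
force: [-1.3, 0.0, -0.2]
opening: 0.0006
gripper_force: 0.0
```

{"fn": "drive_tool", "kwargs": {"moves": [0,0,0,0,0,0,0,0,0,0,0,0,0,0]}}

```text
t: 18.85
tool_pos: [0.5874, 0.0023, 0.34]
orientation: [3.114, -0.413, -0.0]
force: [0.3, -0.7, 0.2]
opening: 0.0004
gripper_force: 0.0
```

```bash
python3 -c "
from h import *
st()"
```

```text
t 18.85 jig [11.9 91.9] tipz 154.0 xdir -15.1 zax [-0. -0. -1.] F [ 0.5 -0.6  0.2] open 0.4
```

{"fn": "drive_tool", "kwargs": {"moves": [0,0,5,45,0,0,0,0,0,0,40,0,0,0,0,0,0,13,0,0,0,0,0,0,0,0,0,0,0,6,0,0,0,0,0,0,3,0,0,0,0,0,0,2,0,0,0,0,0]}}

```text
t: 19.55
tool_pos: [0.5986, -0.006, 0.2443]
orientation: [-3.114, 0.414, -0.006]
force: [-4.6, 1.4, 3.7]
opening: 0.0005
gripper_force: 2.1
```

{"fn": "drive_tool", "kwargs": {"moves": [0,1,0,0,0,0,0,0,1,0,0,0,0,0]}}

```text
t: 19.75
tool_pos: [0.5992, -0.0061, 0.2424]
orientation: [-3.114, 0.413, -0.0]
force: [-4.3, 2.7, 3.6]
opening: 0.0004
gripper_force: 2.4
```

```bash
python3 -c "
from h import *
st()"
```

```text
t 19.75 jig [25.5 86.8] tipz 56.4 xdir -15.13 zax [ 0.  0. -1.] F [-4.8  1.4  3.6] open 0.4
```

{"fn": "drive_tool", "kwargs": {"moves": [0,1,0,0,0,0,0,0,1,0,0,0,0,0,0,0,0,0,0,0,0]}}

```text
t: 20.05
tool_pos: [0.6001, -0.0062, 0.2417]
orientation: [-3.114, 0.413, 0.006]
force: [-9.8, 2.8, 8.8]
opening: 0.0006
gripper_force: 5.2
```

{"fn": "drive_tool", "kwargs": {"moves": [0,-5,0,0,0,0,0,0,-15,0,0,0,0,0,0,0,0,-45,0,0,0,0,0,0,-50,0,0,0,0,-35,35,0,0,0,0,0,-35,40,0,0,0,0,0,-35,45,0,0,0,0,0,-20,45,0,0,0,0]}}

```text
t: 20.85
tool_pos: [0.4243, -0.1223, 0.3366]
orientation: [3.114, -0.411, 0.001]
force: [0.8, -0.7, 0.7]
opening: 0.0005
gripper_force: 0.0
```

{"fn": "drive_tool", "kwargs": {"moves": [0,0,45,0,0,0,0,0,0,45,0,0,0,0,0,0,30,0,0,0,0,0,0,0,0,0,0,0]}}

```text
t: 21.25
tool_pos: [0.3937, -0.241, 0.3371]
orientation: [3.111, -0.42, 0.001]
force: [-0.2, 0.4, 0.6]
opening: 0.0003
gripper_force: 0.0
```

```bash
python3 - <<'E'
from h import *
st()
c=robot.read_camera('top');np.savez('top3.npz',**c);cv2.imwrite('pics/t3.png',cv2.resize(c['color'][130:350,240:530,::-1],None,fx=2.7,fy=2.7,interpolation=cv2.INTER_CUBIC))
m=wood(c["color"]);O=np.array([780,450])
for k,a,b,s in(("near",(180,357),(445,425),1),("right",(495,240),(447,422),-1)):
    p,d,n=line(c,m,O+a,O+b,s,.037);a=np.degrees(np.arctan2(d[1],d[0]));print(k,jig(p).round(1),round((a+45)%90-45,2),n)
b=c["color"][225:250,335:362].max(2);ys,xs=np.where(b<42);print(jig(cast(c,[(335+xs.mean(),225+ys.mean())],.079)))
E
```

```text
t 21.25 jig [-111.7 -193.5] tipz 151.1 xdir -15.37 zax [ 0.001 -0.002 -1.   ] F [-0.3  0.3  0.6] open 0.3
near [-38.7  29.1] -15.12 40
right [ 30.2 -69.7] -14.84 40
[[39.31184491 88.00889573]]
```

View pics/t3.png

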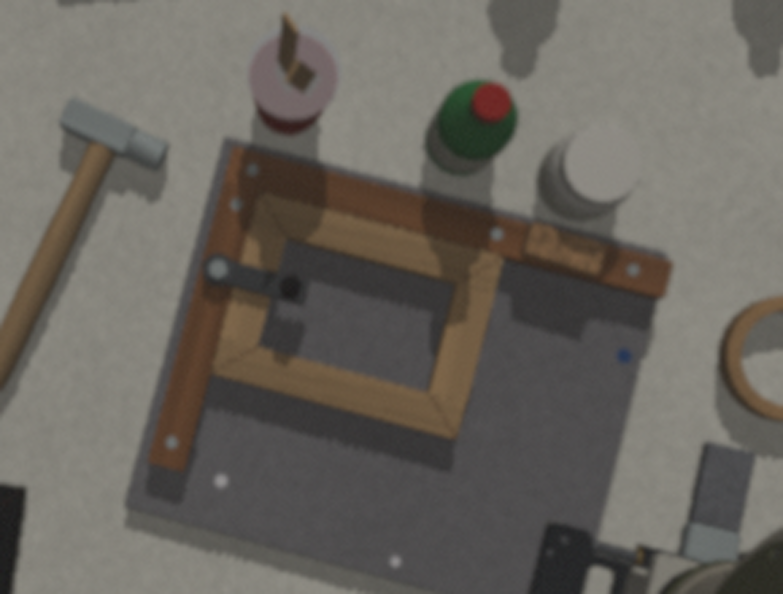

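The last picture shows the frame flush in the corner (crop (265,200)), the arm at its stop with the peg at (290,288), and the bottle, jar, cup and block untouched. The peg didn't move under the extra push, so I'm handing in.

```bash
python3 -c "
from plant import robot
print(robot.close_job())"
```

```text
the job is handed in; nothing more can be done
None
```

The job is handed in: the frame lies flush against both fences, the hold-down is swung across it to its stop, and nothing else in the final view had moved. The arm was clear and it took about 21 s.

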